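# Unhook the gel comb and seat it in the casting tray

## Robot

A 6-joint arm with a two-finger parallel gripper is mounted at the origin on a cart in front of the work surface, level with it; the furniture and walls round the work are solid. World frame = base frame: x ahead of the robot, y to its left, z up, the work surface at z = 0. Lengths are in m, angles in degrees, forces in N, time in s.
With the tool pointing down it reaches from about 0.35 to 0.875 m from the base axis. Payload 4.2 kg.
Tool frame: the origin (TCP) lies on the centre line of the jaws, within the pads' length; the fingertips stand tip_reach ahead of it and the grasp point (between the pads) is the TCP (tip_reach is the distance from the TCP to the fingertips, in m); z points along the fingers, y is the line along which they close (so a half turn about z gives the same grasp; the last joint's range is limited). The gripper opens to 87 mm and grips with 3 to 60 N. Pads are 19 mm wide; open, the fingers measure 117 mm over their backs; the gripper's body (75 mm by 190 mm) begins 51 mm behind the grasp point.
Start: joints at [81.337, 22.042, 0.453, 0, -68.411, -14.817], TCP at [0.249, 0.573, 0.242] pointing down, gripper open.
Joint ranges: [-179.83, 179.83], [-69.29, 118.12], [-61.27, 80.66], [-181.25, 117.63], [-171.15, -9.14], [-177.46, 177.46]. Speed limits (degrees/s): [159.86, 159.86, 180, 180, 180, 180].

## Interface

Orientations are given as a 3x3 rotation matrix whose columns are the frame's x, y, z axes.
In Python, from station import sense, capture, finish_job, tip_reach gives the robot as it stands.
- The arm moves only by the tool arm_command, never from a script. Its argument "deltas" is a list of rows, each a list of 7 numbers: the turn, a rotation vector about the tool's x, y, z in rad, then the shift along the tool's x, y, z in cm, then the closure, from -1 (fully open) to 1 (shut), so that 0 is half open. In form: [[rx, ry, rz, dx, dy, dz, hand], ...]. A call has 1 to 8 rows; each row is the pose to reach, as a shift and turn from the pose commanded when the call began, along the tool's axes at that moment; what a row does not reach only later rows make up. A row lasts 1/12 s, in which the tool goes at most 41.7 mm and 7.16 degrees, less where a joint would pass 70% of its speed; a pose out of reach is approached as far as the arm can. A call with a gripper value outside its range is refused whole. The fingers move at their own pace and stop on an object; the grip force is fixed at half the most. Time passes only in rows, so rows that repeat a pose let the fingers close. It gives the time, the measured TCP pose, the force, the opening and the grip force at its end, in the units of the state.
- sense(): the state, without advancing time (a new reading comes with each control period).
- capture(name): name is "scene" or "top"; returns a dict with "pixels" (400x640x3 uint8, blue, green, red), "fovy" (degrees; the focal length in pixels is half the picture's height over the tangent of half this angle, whatever the lens; pixels are square), "cx", "cy" (the principal point, pixels), "rvec" (rotation vector, rad) and "tvec" (3), from world to camera coordinates, as OpenCV has them. Camera axes: x right, y down, z forward; pixel columns grow to the right and rows downward; lengths in m; the calibration is good to about 2 mm. A picture is of the moment at which its call begins. There is no depth.
- finish_job(): hands the job in; it is judged then, once.
The state is a dict: "time_s": time; "joints": joint angles; "joint_velocities": joint speeds; "effort": joint torques, N m; "tcp_pos": TCP position; "ee_rot": TCP orientation; "wrist_force": force on the tool from outside, world axes, zero at the start; "moment": the same for the moment, N m; "gripper_width": opening from 0.0 (shut) to 1.0 (fully open); "gripper_force": force on a finger pad.
Only numpy, scipy, OpenCV 4.12 (cv2) and the standard library are available. Lean on these libraries where they do the work, as an engineer would, in place of code of your own. Each camera call takes 0.05 s, during which the arm holds its last target. There are 200 camera calls.

## Task

Take the comb with the five broad teeth off its peg, tipping it so that its hole follows the peg's upturned end, and stand it, teeth down, in the two slots of the grey casting tray. Press it down until both ends are fully home on the slot floors, without straining the peg or the tray, and let go. Leave the fine-toothed comb hanging on its peg and the other things where they are.

Things in the scene. Friction and masses are not known exactly. Their poses are not given: they have to be found in the camera images.
- broad_comb: White rigid gel comb with 5 broad teeth (13 mm each), 70 g, hung on either peg. Origin: middle of the tooth ends; z up from teeth to handle, y along its 116 mm length, x through the thickness; the same turned half round. Teeth z 0 to 22 mm (84 mm long, 4 thick); spine 22 to 46 (116 long, 5 thick), its ends go into the slots; handle 46 to 97 (see broad_comb_top).
- fine_comb: The other white comb, the same but for 12 narrow teeth (4.6 mm); hangs on the other peg and stays there. Same frame and sizes.
- broad_comb_top (a point): Middle of the handle's top face, 97 mm above the comb's origin. Handle 36 mm wide: two grip bars 8 mm wide, 14 mm thick, outer faces at y = +-18 mm, z 46 to 96 (take it across these, fingers either side of the peg); a top bar 14 mm thick, z 88 to 97; between them a 5 mm web with the hole.
- broad_comb_hole (a point): Centre of the broad comb's hanging hole, 76.25 mm above its origin. The hole is 16.5 mm high at mid-width (8.25 mm above and below this point, top arched) and 20 mm wide, through a web 5 mm thick; the comb hangs by the arch.
- broad_comb_end_a (a point): Middle of the underside of the spine at the comb's +y end (y = 55 mm, z = 22 mm in the comb's frame); this underside rests on the slot floor when seated.
- broad_comb_end_b (a point): The same at the comb's -y end.
- comb_stand: Steel peg stand, fixed. Origin on the bench under its crossbar's middle; z up, y along the crossbar; pegs point to its -x, roughly to the robot. Base 90 x 290 x 8 mm; crossbar 276 x 12 x 14 mm at height 150 mm; posts at y = +-132 mm, tops at 157 mm. Two pegs, 6 mm thick, at y = +80 and -80 mm, level at height 150 mm (axis) out to x = -75 mm, then bent up. Combs hang at x = -42 to -58 mm.
- peg_left (a point): Point on the axis of the peg at the stand's y = +80 mm where it bends up: x = -75 mm, height 150 mm. From here it rises 60 degrees from level for 22 mm, to x = -86 mm, height 169 mm, and ends round. An upright comb cannot pass this end at any height: tip the comb's top about 30 degrees towards the crossbar and lead the hole along the slope. Axes as the stand's.
- peg_right (a point): The same for the peg at y = -80 mm.
- casting_tray: Grey tray, fixed, 130 mm (x) by 102 mm (y), floor 4 mm, side walls 32 mm, end walls 22 mm high. Origin on the bench under its middle, z up. At x = 0 a slotted post on each side (y = 47 to 65 and -47 to -65 mm, tops at 48 mm); the comb stands in both slots, its length along the tray's y, either way round. Seated, its spine top is at 52 mm, handle top at 103 mm, mid-plane at about x = -1 mm.
- slot_a (a point): Middle of the +y slot's floor (x = -1, y = 55, z = 28 mm in the tray's frame), where the spine's underside must rest. Each slot is x = -3.5 to +3 mm, flared to 14.5 mm in its top 6 mm, closed at y = +-61 mm, 20 mm deep. A sprung leaf on its +x side narrows it from 5.6 mm (at z 42) to 3 mm at the floor: the comb drops in only until 8 to 12 mm remain, then must be pushed, 5 to 20 N in all.
- slot_b (a point): The same at the tray's -y side (x = -1, y = -55, z = 28 mm).
- bottle: Small white reagent bottle, 41 mm wide, 74 mm high, standing; bystander. Origin under its middle.
- timer: White lab timer, 60 x 60 x 15 mm, lying; bystander. Origin under its middle.
- marker: Marker pen, 126 mm long, lying; bystander. Origin under its middle.
- small_rack: Yellow rack of micro tubes, 62 x 116 x 59 mm; bystander. Origin under its middle.
Not all that is in view belongs to the job. What is shaped like the broad_comb but green or purple is not meant.

How it is judged:
By the outcome, as a careful person would: the job done as asked, in the order asked, and still so for the second after the job is handed in, with the robot touching nothing.
It also fails if it takes over 54 s, if anything falls off the work surface, if the arm or the gripper's body presses on something with over 40 N, if the wrist force passes 120 N, or if a joint passes its speed limit or range.

## Working session

There is one attempt and no reset: what is moved stays moved. The work goes in short steps, Python scripts to look and compute and a tool call to move; the robot and the scene stay as the last step left them, time stands still between calls to the robot, and variables do not carry over. Pictures are saved under pics/ and viewed, at most 11 in all, crops included, and the job is handed in when it is done.

Besides the shell and the picture viewer there is one more tool, called after "Call:" by a JSON object that holds its "op" and its "data", one argument or row to a line. arm_command: Moves the arm, as the interface text tells. Its arguments: {"type":"object","properties":{"deltas":{"type":"array"}},"required":["deltas"]}

```bash
mkdir -p pics; cat > h.py <<'E'
import numpy as np, cv2
from station import sense, capture, finish_job, tip_reach
def cam(c):
    h,w=c["pixels"].shape[:2]; f=h/2/np.tan(np.radians(c["fovy"]/2))
    K=np.array([[f,0,c["cx"]],[0,f,c["cy"]],[0,0,1]]); R=cv2.Rodrigues(np.array(c["rvec"],float))[0]
    return K,R,np.array(c["tvec"],float).ravel()
def ray(c,u,v):
    K,R,t=cam(c); d=R.T@np.linalg.solve(K,[u,v,1]); return -R.T@t,d
def onz(c,u,v,z):
    o,d=ray(c,u,v); return o+d*(z-o[2])/d[2]
def proj(c,P):
    K,R,t=cam(c); q=K@(R@np.array(P,float)+t); return q[:2]/q[2]
def two(c1,p1,c2,p2):
    o1,d1=ray(c1,*p1);o2,d2=ray(c2,*p2)
    s=np.linalg.lstsq(np.c_[d1,-d2],o2-o1,rcond=None)[0]
    a=o1+d1*s[0];b=o2+d2*s[1]; return (a+b)/2,np.linalg.norm(a-b)
E
python3 - <<'E'
from h import *
np.set_printoptions(precision=4,suppress=True)
s=sense();print(s,tip_reach)
for n in("scene","top"):
    c=capture(n);cv2.imwrite(f"pics/{n}0.png",c["pixels"]);K,R,t=cam(c);print(n,K[0,0],-R.T@t,R)
E
```

```text
{'time_s': 0.0, 'joints': array([ 81.3375,  22.0919,   0.3764,  -0.029 , -68.4103, -14.8162]), 'joint_velocities': array([-0.0344, -0.0466, -0.034 ,  0.0756, -0.0115,  0.0517]), 'effort': array([  0.0013, -39.0667,  18.7402,   4.2197,   0.0111,  -0.0002]), 'tcp_pos': array([0.2488, 0.5727, 0.2404]), 'ee_rot': array([[ 0.9171, -0.3986, -0.0008],
       [-0.3986, -0.9171, -0.0021],
       [ 0.0001,  0.0022, -1.    ]]), 'wrist_force': array([ 0.023 ,  0.2631, -0.4641]), 'moment': array([ 0.032 , -0.0557, -0.0592]), 'gripper_force': 0.0, 'gripper_width': 0.9992799768447893} 0.019
scene 422.5656049433703 [-0.3249 -0.5555  0.8914] [[ 0.5089 -0.8606  0.0204]
 [-0.5079 -0.3193 -0.8001]
 [ 0.6951  0.3968 -0.5996]]
top 423.76178297573904 [ 0.5353 -0.0295  1.2456] [[ 0.0085 -0.9996 -0.0255]
 [-0.9988 -0.0072 -0.0481]
 [ 0.0479  0.0259 -0.9985]]
```

View pics/scene0.png

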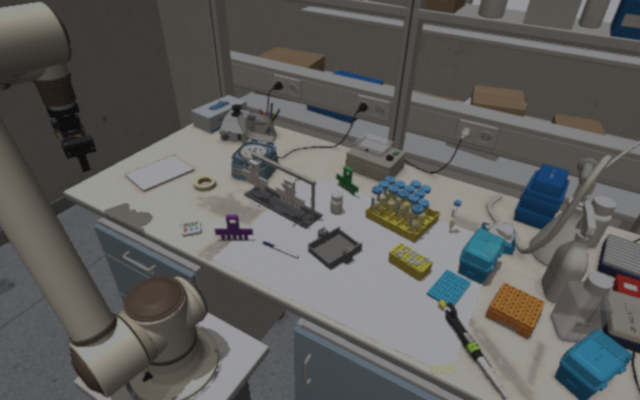

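View pics/top0.png

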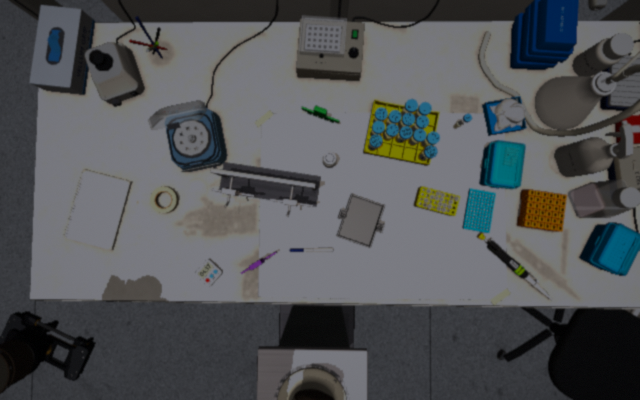

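The scene view shows two white combs on the stand, at about (257,178) and (290,192). A purple comb sits at (234,228) and a green one at (347,180); neither is meant. The tray is at (334,247) in scene and (361,220) in top. I'll enlarge both views to tell the white combs apart.

```bash
python3 - <<'E'
from h import *
a=cv2.imread("pics/scene0.png")[145:275,225:375];b=cv2.imread("pics/top0.png")[150:260,205:395]
a=cv2.resize(a,None,fx=4,fy=4,interpolation=cv2.INTER_CUBIC)
b=cv2.resize(b,None,fx=4,fy=4,interpolation=cv2.INTER_CUBIC)
cv2.imwrite("pics/a.png",cv2.convertScaleAbs(a,alpha=1.6));cv2.imwrite("pics/b.png",cv2.convertScaleAbs(b,alpha=1.3))
E
```

```text
(no output)
```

View pics/a.png

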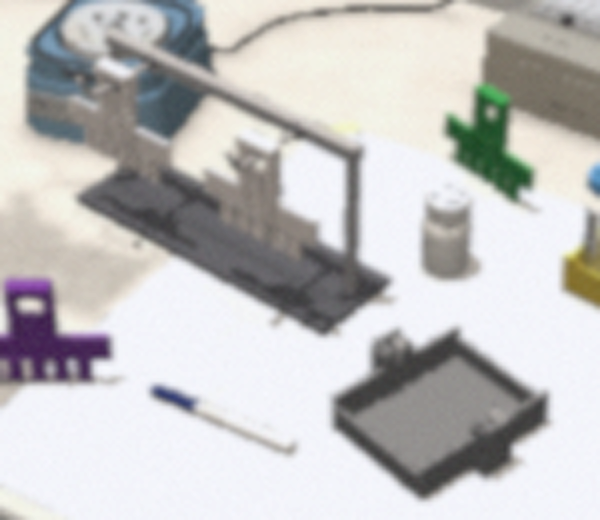

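View pics/b.png

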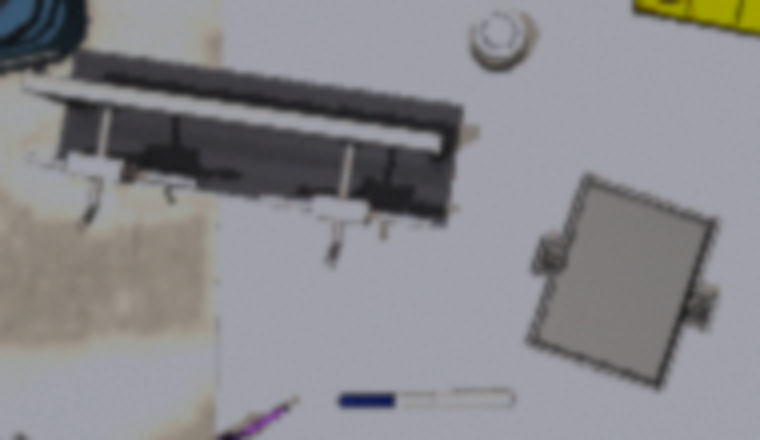

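The crops show both white combs (scene about (254,172) and (290,190)), the stand, and the tray posts at crop-b (549,254) and (702,305). The teeth aren't resolved yet, so I'll enlarge the combs.

```bash
python3 - <<'E'
from h import *
ims=np.mean([capture("scene")["pixels"][155:212,238:310].astype(float) for _ in range(5)],0)
a=cv2.resize(ims,None,fx=10,fy=10,interpolation=cv2.INTER_CUBIC)
cv2.imwrite("pics/c.png",np.clip((a-20)*2,0,255).astype(np.uint8))
E
```

```text
(no output)
```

View pics/c.png

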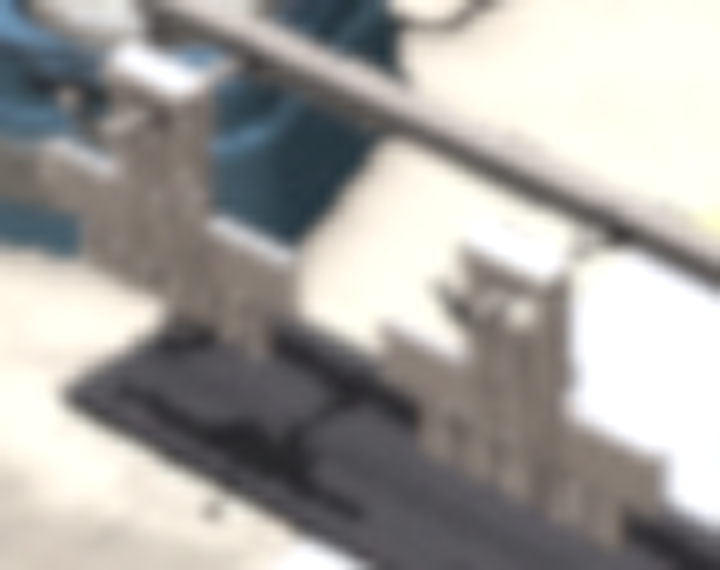

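Both combs stand in view. The right one (spine from crop (385,335) to (665,470)) shows dark tooth gaps about 4 px apart in the picture. The left one looks uniform, as a pitch below 2 px would. I'll measure the stand and tray, then check the tooth profile numerically.

```bash
python3 - <<'E'
from h import *
np.set_printoptions(precision=4,suppress=True)
t=capture("top");s=capture("scene")
f=lambda x,y:(x/4+205-.4,y/4+150-.4)
L=onz(t,*f(24,85),.157);R=onz(t,*f(442,143),.157);print("bar",L,R,np.linalg.norm(L-R))
yv=(L-R)/np.linalg.norm(L-R);xv=np.array([yv[1],-yv[0],0]);C=(L+R)/2;C[2]=0
print("C",C,"yaw",np.degrees(np.arctan2(xv[1],xv[0])))
st=lambda p:C+xv*p[0]+yv*p[1]+np.array([0,0,p[2]])
print("crossbar ends scene",proj(s,st((0,138,.157*0+.15)) if 0 else st((0,.138,.157))),proj(s,st((0,-.138,.157))))
for y in(.08,-.08):
    for p in((-.086,y,.169),(-.075,y,.15),(-.05,y,.1655)): print(y,p,"top(crop b)",(proj(t,st(p))-[204.6,149.6])*4,"scene(crop c)",(proj(s,st(p))-[237.5,154.5])*10)
im=np.mean([capture("scene")["pixels"].mean(2) for _ in range(12)],0).astype(np.float32)
for y in(.08,-.08):
    for z in(.078,.082,.086):
        P=np.array([proj(s,st((-.0525,y+d,z))) for d in np.arange(-.05,.0501,.002)],np.float32)
        print(y,z,cv2.remap(im,P[:,0][None],P[:,1][None],1)[0].astype(int))
# tray
f2=lambda p:onz(t,*f(*p[:2]),p[2])
c=[f2(p) for p in((587,178,.032),(716,220,.032),(660,385,.032),(530,342,.032))]
print("tray sides",[np.linalg.norm(c[i]-c[i-3]) for i in range(4)],"ctr",np.mean(c,0))
a=f2((549,254,.048));b=f2((702,305,.048));print("posts",a,b,np.linalg.norm(a-b),(a+b)/2,"yaw of y axis -90",np.degrees(np.arctan2(*(a-b)[1::-1]))-90, np.degrees(np.arctan2(*((c[0]+c[3]-c[1]-c[2])[1::-1])))-90)
E
```

```text
bar [0.6501 0.2636 0.157 ] [ 0.6142 -0.008   0.157 ] 0.2739815499039718
C [0.6321 0.1278 0.    ] yaw -7.536089736130723
crossbar ends scene [251.0785 152.0719] [314.3944 181.1255]
0.08 (-0.086, 0.08, 0.169) top(crop b) [ 86.4602 228.0359] scene(crop c) [ 69.4375 106.0541]
0.08 (-0.075, 0.08, 0.15) top(crop b) [ 95.6537 211.9295] scene(crop c) [ 98.8677 142.1459]
0.08 (-0.05, 0.08, 0.1655) top(crop b) [ 96.0371 172.5866] scene(crop c) [150.494   70.3387]
-0.08 (-0.086, -0.08, 0.169) top(crop b) [334.0218 263.0235] scene(crop c) [442.2014 286.872 ]
-0.08 (-0.075, -0.08, 0.15) top(crop b) [338.8665 246.2215] scene(crop c) [468.0952 322.5551]
-0.08 (-0.05, -0.08, 0.1655) top(crop b) [342.4818 207.1484] scene(crop c) [520.9153 245.5492]
0.08 0.078 [60 66 70 74 76 75 74 76 78 78 77 75 72 69 70 72 74 74 74 75 77 80 82 86
 88 89 90 89 89 88 87 88 88 88 87 88 89 89 89 87 88 89 90 89 88 83 78 74
 70 67 67]
0.08 0.082 [61 67 71 75 76 77 78 79 80 79 78 77 75 74 75 77 77 77 77 77 78 81 83 83
 81 79 78 78 80 81 81 81 81 81 80 81 82 83 82 82 82 82 82 82 79 75 70 68
 66 65 65]
0.08 0.086 [65 69 73 7
[... 287 characters left out ...]
0 80 78 74 68 60
 53 50 46]
-0.08 0.082 [51 51 57 61 68 74 78 80 80 78 78 79 80 83 83 81 78 76 73 71 70 71 73 76
 79 81 81 80 77 75 74 75 78 80 80 79 76 73 72 71 74 77 77 77 75 71 65 56
 51 49 47]
-0.08 0.086 [63 63 66 68 73 77 79 79 78 77 78 78 80 82 81 78 75 73 72 71 71 72 74 76
 78 79 80 79 77 75 74 76 79 79 78 77 75 73 72 72 75 78 78 78 75 72 67 62
 60 58 58]
tray sides [np.float64(0.09650835248330834), np.float64(0.12404724882344573), np.float64(0.09704171685293664), np.float64(0.12399087856814493)] ctr [ 0.5254 -0.1356  0.032 ]
posts [ 0.5441 -0.0819  0.048 ] [ 0.5092 -0.1894  0.048 ] 0.11299860158895408 [ 0.5267 -0.1357  0.048 ] yaw of y axis -90 -17.98917972120097 -17.718432354197716
```

The broad comb is the right white one (scene (290,190), peg_right). Its tooth band has minima about 18–20 mm apart, giving 4 gaps and so 5 teeth, while the left comb (257,178) is unmodulated. The peg positions and sizes agree (bar 274 of 276 mm, tray posts at 113 mm spacing). Now moving above it.

Call:
{"op": "arm_command", "data": {
  "deltas": [
    [0, 0, -0.07, 3.5, 2.4, 0, -1],
    [0, 0, -0.12, 6.6, 4.6, 0, -1],
    [0, 0, -0.17, 9.8, 6.8, 0, -1],
    [0, 0, -0.22, 13, 9, 0, -1],
    [0, 0, -0.278, 16.2, 11.2, 0, -1],
    [0, 0, -0.278, 19.4, 13.4, 0, -1],
    [0, 0, -0.278, 22.6, 15.6, 0, -1],
    [0, 0, -0.278, 25.8, 17.8, 0, -1]
  ]
}}

```text
time_s: 1.72
tcp_pos: [0.4153, 0.3055, 0.2419]
ee_rot: [[0.991, -0.131, 0.0], [-0.131, -0.991, 0.001], [0.0, -0.001, -1.0]]
wrist_force: [0.7, 0.1, 0.0]
gripper_width: 1.002
gripper_force: 0.0
```

```bash
cat >> h.py <<'E'
np.set_printoptions(precision=4,suppress=True)
Y=np.radians(-7.54);xv=np.array([np.cos(Y),np.sin(Y),0]);yv=np.array([-np.sin(Y),np.cos(Y),0]);C=np.array([.6321,.1278,0])
st=lambda p:C+xv*p[0]+yv*p[1]+np.array([0,0,p[2]])
from scipy.spatial.transform import Rotation as Ro
def tilt(th,yaw=-7.54):  # tool pose, top tipped th deg to +x of stand
    x=np.array([np.cos(np.radians(yaw)),np.sin(np.radians(yaw)),0]);z=np.array([0,0,-1.]);R=np.c_[x,np.cross(z,x),z]
    return R@Ro.from_rotvec([0,-np.radians(th),0]).as_matrix()
def delta(P,R=None):
    s=sense();M=s["ee_rot"];R=tilt(0) if R is None else R
    print("t",s["time_s"],"tcp",s["tcp_pos"],"F",s["wrist_force"],"w",s["gripper_width"],s["gripper_force"],"j",s["joints"])
    print("rot",Ro.from_matrix(M.T@R).as_rotvec(),"shift cm",M.T@(np.array(P)-s["tcp_pos"])*100)
E
python3 -c "
from h import *
p=st((-.05,-.08,.24));print(p);delta(p)"
```

```text
[0.572  0.0551 0.24  ]
t 1.7167 tcp [0.4153 0.3055 0.2419] F [0.7326 0.1119 0.0319] w 1.001975304947916 0.0 j [ 54.3951  11.3286 -14.7059   0.0057 -63.9236  28.0794]
rot [-0.0006 -0.0004  0.0003] shift cm [18.8147 22.777   0.1855]
```

Call:
{"op": "arm_command", "data": {
  "deltas": [
    [0, 0, 0, 2.4, 2.85, 0, -1],
    [0, 0, 0, 4.7, 5.7, 0, -1],
    [0, 0, 0, 7.0, 8.5, 0, -1],
    [0, 0, 0, 9.4, 11.4, 0, -1],
    [0, 0, 0, 11.8, 14.2, 0, -1],
    [0, 0, 0, 14.1, 17.1, 0, -1],
    [0, 0, 0, 16.5, 20, 0, -1],
    [0, 0, 0, 18.8, 22.8, 0, -1]
  ]
}}

```text
time_s: 2.38
tcp_pos: [0.5719, 0.0546, 0.2418]
ee_rot: [[0.991, -0.132, 0.001], [-0.132, -0.991, 0.0], [0.0, -0.0, -1.0]]
wrist_force: [0.8, 0.7, -0.4]
gripper_width: 1.001
gripper_force: 0.0
```

```bash
python3 - <<'E'
from h import *
delta(st((-.05,-.08,.1425)))
t=capture("top");a=cv2.resize(t["pixels"][150:260,220:350],None,fx=6,fy=5.4/.9,interpolation=cv2.INTER_CUBIC)[:600]
s=capture("scene");b=cv2.resize(s["pixels"][120:220,230:350],None,fx=6,fy=6,interpolation=cv2.INTER_CUBIC)
cv2.imwrite("pics/d.png",np.clip(1.6*b,0,255).astype(np.uint8)); cv2.imwrite("pics/e.png",a)
E
```

```text
t 2.3833 tcp [0.5719 0.0546 0.2418] F [ 0.8095  0.7265 -0.449 ] w 1.0008508804429157 0.0 j [ 21.608   17.109   -6.8448   0.0051 -66.0169  60.8333]
rot [-0.0002 -0.0005 -0.0003] shift cm [ 0.0039 -0.0435  9.9301]
```

View pics/d.png

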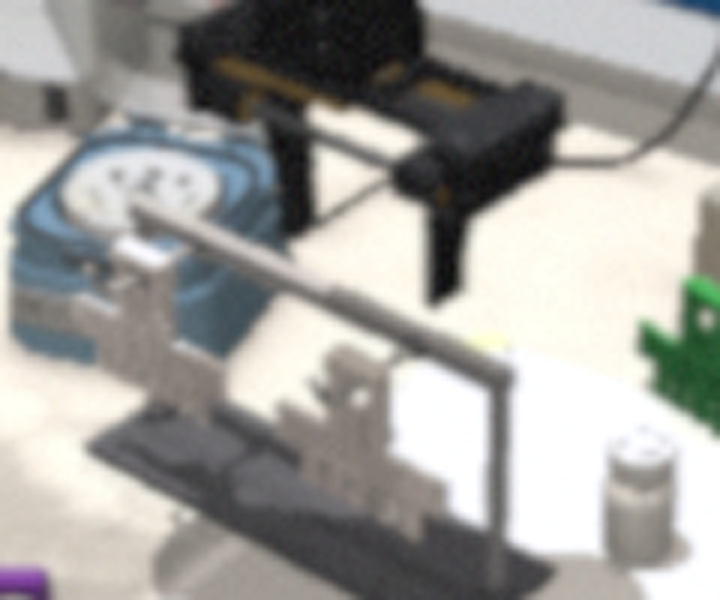

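The gripper (fingers at (297,180) and (447,260)) is above the broad comb, straddling its handle with its wide side along the crossbar. Descending.

Call:
{"op": "arm_command", "data": {
  "deltas": [
    [0, 0, 0, 0, 0, 2, -1],
    [0, 0, 0, 0, 0, 4, -1],
    [0, 0, 0, 0, 0, 6, -1],
    [0, 0, 0, 0, 0, 7.5, -1],
    [0, 0, 0, 0, 0, 8.7, -1],
    [0, 0, 0, 0, 0, 9.5, -1],
    [0, 0, 0, 0, 0, 9.9, -1],
    [0, 0, 0, 0, 0, 9.9, -1]
  ]
}}

```text
time_s: 3.15
tcp_pos: [0.5707, 0.0566, 0.1419]
ee_rot: [[0.991, -0.131, -0.001], [-0.131, -0.991, -0.0], [-0.001, 0.001, -1.0]]
wrist_force: [0.1, 0.3, -0.3]
gripper_width: 0.996
gripper_force: 0.0
```

```bash
python3 - <<'E'
from h import *
delta(st((-.05,-.08,.1425)))
t=capture("top");a=cv2.resize(t["pixels"][165:235,255:335],None,fx=7,fy=7,interpolation=cv2.INTER_CUBIC)
s=capture("scene");b=cv2.resize(s["pixels"][140:215,255:335],None,fx=7,fy=7,interpolation=cv2.INTER_CUBIC)
cv2.imwrite("pics/f.png",cv2.convertScaleAbs(cv2.resize(b,(560,525)),alpha=1.6))
E
```

```text
t 3.15 tcp [0.5707 0.0566 0.1419] F [ 0.0817  0.3174 -0.308 ] w 0.9963779940589413 0.0 j [ 21.8438  22.2998 -14.7016  -0.0018 -53.077   60.6269]
rot [0.0006 0.0012 0.0002] shift cm [ 0.1507  0.1388 -0.0569]
```

View pics/f.png

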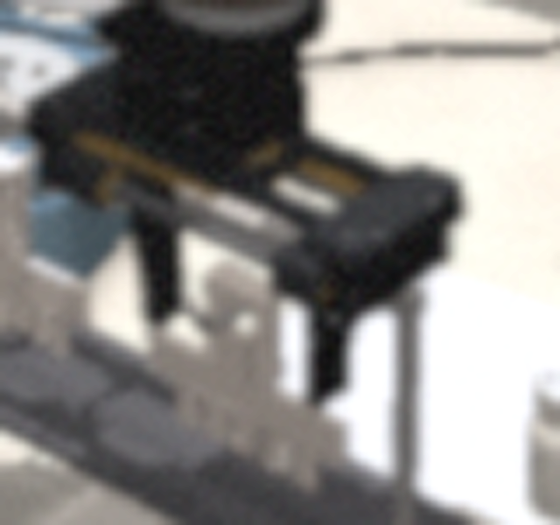

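The fingers straddle the handle at (155,265) and (328,355), tips above the spine. Small correction, then close.

Call:
{"op": "arm_command", "data": {
  "deltas": [
    [0, 0, 0, 0.1, 0.1, 0, -1],
    [0, 0, 0, 0.1, 0.1, 0, 0],
    [0, 0, 0, 0.1, 0.1, 0, 1],
    [0, 0, 0, 0.1, 0.1, 0, 1],
    [0, 0, 0, 0.1, 0.1, 0, 1],
    [0, 0, 0, 0.1, 0.1, 0, 1],
    [0, 0, 0, 0.1, 0.1, 0, 1],
    [0, 0, 0, 0.1, 0.1, 0, 1]
  ]
}}

```text
time_s: 3.92
tcp_pos: [0.572, 0.0553, 0.1426]
ee_rot: [[0.991, -0.131, -0.0], [-0.131, -0.991, 0.0], [-0.0, -0.0, -1.0]]
wrist_force: [0.3, -0.1, -0.3]
gripper_width: 0.559
gripper_force: 0.0
```

```bash
python3 - <<'E'
from h import *
delta(st((-.05,-.08,.1425)))
E
```

```text
t 3.9167 tcp [0.572  0.0553 0.1426] F [ 0.339  -0.112  -0.3161] w 0.5586244265931131 0.0 j [ 21.6715  22.323  -14.5574  -0.0006 -53.1195  60.7753]
rot [-0.      0.     -0.0002] shift cm [0.0116 0.0262 0.006 ]
```

Call:
{"op": "arm_command", "data": {
  "deltas": [
    [0, 0, 0, 0, 0, 0, 1],
    [0, 0, 0, 0, 0, 0, 1],
    [0, 0, 0, 0, 0, 0, 1],
    [0, 0, 0, 0, 0, 0, 1],
    [0, 0, 0, 0, 0, 0, 1],
    [0, 0, 0, 0, 0, 0, 1]
  ]
}}

```text
time_s: 4.42
tcp_pos: [0.5723, 0.0556, 0.1427]
ee_rot: [[0.991, -0.131, 0.001], [-0.131, -0.991, 0.0], [0.001, -0.001, -1.0]]
wrist_force: [1.3, 2.1, 0.6]
gripper_width: 0.412
gripper_force: 30.0
```

Gripped (36 mm wide, 30 N). Now lift so the hole is centred on the peg, and tip 30° towards the crossbar.

Call:
{"op": "arm_command", "data": {
  "deltas": [
    [0, 0, 0, 0, 0, -0.28, 1],
    [0, 0, 0, 0, 0, -0.53, 1],
    [0, -0.1, 0, 0, 0, -0.53, 1],
    [0, -0.2, 0, -0.03, 0, -0.53, 1],
    [0, -0.3, 0, -0.06, 0, -0.54, 1],
    [0, -0.4, 0, -0.08, 0, -0.55, 1],
    [0, -0.48, 0, -0.1, 0, -0.55, 1],
    [0, -0.54, 0, -0.1, 0, -0.55, 1]
  ]
}}

```text
time_s: 5.08
tcp_pos: [0.5714, 0.055, 0.1474]
ee_rot: [[0.848, -0.132, -0.513], [-0.113, -0.991, 0.068], [-0.518, 0.0, -0.855]]
wrist_force: [-0.5, 0.5, -1.4]
gripper_width: 0.409
gripper_force: 30.0
```

```bash
cat >> h.py <<'E'
def hole(hx,hz,th,y=-.08):  # target with hole centre at stand (hx,hz)
    R=tilt(th);P=st((hx,y,hz))+.0021*R[:,2];delta(P,R)
E
python3 - <<'E'
from h import *
hole(-.05,.15,31); hole(-.075,.15,31);hole(-.075-.02,.15+.02*3**.5,31)
E
```

```text
t 5.0833 tcp [0.5714 0.055  0.1474] F [-0.4988  0.4777 -1.3928] w 0.40856153257069416 29.982216947246343 j [ 15.3709  37.04    10.3647 -11.6587 -92.4198  69.5663]
rot [-0.0003  0.0034 -0.001 ] shift cm [-0.0841 -0.0159 -0.0423]
t 5.0833 tcp [0.5714 0.055  0.1474] F [-0.4988  0.4777 -1.3928] w 0.40856153257069416 29.982216947246343 j [ 15.3709  37.04    10.3647 -11.6587 -92.4198  69.5663]
rot [-0.0003  0.0034 -0.001 ] shift cm [-2.2226 -0.0134  1.2526]
t 5.0833 tcp [0.5714 0.055  0.1474] F [-0.4988  0.4777 -1.3928] w 0.40856153257069416 29.982216947246343 j [ 15.3709  37.04    10.3647 -11.6587 -92.4198  69.5663]
rot [-0.0003  0.0034 -0.001 ] shift cm [-5.7277 -0.0104 -0.6746]
```

Call:
{"op": "arm_command", "data": {
  "deltas": [
    [0, 0, 0, -0.5, 0, 0.25, 1],
    [0, 0, 0, -0.9, 0, 0.5, 1],
    [0, 0, 0, -1.35, 0, 0.75, 1],
    [0, 0, 0, -1.8, 0, 1.0, 1],
    [0, 0, 0, -2.2, 0, 1.25, 1],
    [0, 0, 0, -2.2, 0, 1.25, 1]
  ]
}}

```text
time_s: 5.58
tcp_pos: [0.5446, 0.0591, 0.1499]
ee_rot: [[0.851, -0.131, -0.509], [-0.112, -0.991, 0.067], [-0.513, -0.001, -0.858]]
wrist_force: [-0.7, 0.1, -1.8]
gripper_width: 0.407
gripper_force: 30.0
```

```bash
python3 - <<'E'
from h import *
hole(-.075,.15,33);hole(-.075-.02,.15+.02*3**.5,36)
E
```

```text
t 5.5833 tcp [0.5446 0.0591 0.1499] F [-0.6721  0.0979 -1.8212] w 0.4074196483167542 29.98225412098691 j [ 16.3465  34.3954   5.9448 -12.0041 -90.2161  69.1937]
rot [-0.0001 -0.0369  0.0009] shift cm [0.22   0.0461 0.0579]
t 5.5833 tcp [0.5446 0.0591 0.1499] F [-0.6721  0.0979 -1.8212] w 0.4074196483167542 29.98225412098691 j [ 16.3465  34.3954   5.9448 -12.0041 -90.2161  69.1937]
rot [-0.0001 -0.0893  0.0009] shift cm [-3.2856  0.0428 -1.8891]
```

Call:
{"op": "arm_command", "data": {
  "deltas": [
    [0, -0.03, 0, 0.1, 0, 0, 1],
    [0, -0.03, 0, 0.1, 0, 0, 1],
    [0, -0.03, 0, 0.1, 0, 0, 1]
  ]
}}

```text
time_s: 5.83
tcp_pos: [0.5468, 0.0587, 0.1482]
ee_rot: [[0.835, -0.131, -0.534], [-0.111, -0.991, 0.071], [-0.539, -0.0, -0.842]]
wrist_force: [0.9, -0.1, -0.2]
gripper_width: 0.414
gripper_force: 30.0
```

```bash
python3 - <<'E'
from h import *
hole(-.075,.15,33);hole(-.075-.01,.15+.01*3**.5,36);hole(-.075-.02,.15+.02*3**.5,36)
E
```

```text
t 5.8333 tcp [0.5468 0.0587 0.1482] F [ 0.8936 -0.1432 -0.1991] w 0.41354341457485594 29.982348232297227 j [ 15.9906  35.5515   7.3203 -12.441  -92.1062  69.3851]
rot [-0.0002 -0.0069 -0.0001] shift cm [-0.0541  0.0335  0.0285]
t 5.8333 tcp [0.5468 0.0587 0.1482] F [ 0.8936 -0.1432 -0.1991] w 0.41354341457485594 29.982348232297227 j [ 15.9906  35.5515   7.3203 -12.441  -92.1062  69.3851]
rot [-0.0002 -0.0592 -0.0001] shift cm [-1.8408  0.0335 -0.8921]
t 5.8333 tcp [0.5468 0.0587 0.1482] F [ 0.8936 -0.1432 -0.1991] w 0.41354341457485594 29.982348232297227 j [ 15.9906  35.5515   7.3203 -12.441  -92.1062  69.3851]
rot [-0.0002 -0.0592 -0.0001] shift cm [-3.6166  0.0335 -1.8123]
```

At the bend within 0.6 mm, with no load. Up the slope, halfway first.

Call:
{"op": "arm_command", "data": {
  "deltas": [
    [0, -0.02, 0, -0.4, 0, -0.17, 1],
    [0, -0.03, 0, -0.75, 0, -0.35, 1],
    [0, -0.04, 0, -1.1, 0, -0.53, 1],
    [0, -0.05, 0, -1.5, 0, -0.72, 1],
    [0, -0.06, 0, -1.8, 0, -0.9, 1]
  ]
}}

```text
time_s: 6.25
tcp_pos: [0.5364, 0.0601, 0.166]
ee_rot: [[0.801, -0.131, -0.584], [-0.106, -0.991, 0.078], [-0.589, -0.0, -0.808]]
wrist_force: [0.6, 0.6, -0.9]
gripper_width: 0.411
gripper_force: 30.0
```

```bash
python3 - <<'E'
from h import *
hole(-.085,.15+.01*3**.5,36);hole(-.075-.025,.15+.025*3**.5,36)
E
```

```text
t 6.25 tcp [0.5364 0.0601 0.166 ] F [ 0.6184  0.5813 -0.8599] w 0.4112289500193611 29.982320107519627 j [ 15.7951  35.4538   8.8555 -13.611  -97.0056  69.093 ]
rot [-0.0002  0.0018  0.    ] shift cm [0.0056 0.0325 0.0454]
t 6.25 tcp [0.5364 0.0601 0.166 ] F [ 0.6184  0.5813 -0.8599] w 0.4112289500193611 29.982320107519627 j [ 15.7951  35.4538   8.8555 -13.611  -97.0056  69.093 ]
rot [-0.0002  0.0018  0.    ] shift cm [-2.7372  0.0323 -1.1699]
```

Call:
{"op": "arm_command", "data": {
  "deltas": [
    [0, 0, 0, -0.45, 0, -0.15, 1],
    [0, 0, 0, -0.9, 0, -0.35, 1],
    [0, 0, 0, -1.4, 0, -0.55, 1],
    [0, 0, 0, -1.9, 0, -0.8, 1],
    [0, 0, 0, -2.7, 0, -1.15, 1],
    [0, 0, 0, -4, 0, -1.7, 1],
    [0, 0, 0, -6, 0, -2.2, 1],
    [0, 0, 0, -8, 0, -2.5, 1]
  ]
}}

```text
time_s: 6.92
tcp_pos: [0.4864, 0.0666, 0.2341]
ee_rot: [[0.801, -0.131, -0.584], [-0.106, -0.991, 0.077], [-0.589, 0.0, -0.808]]
wrist_force: [-0.3, 0.4, -1.6]
gripper_width: 0.412
gripper_force: 30.0
```

```bash
python3 - <<'E'
from h import *
s=sense();print(s["wrist_force"],s["tcp_pos"])
c=capture("scene");b=cv2.resize(c["pixels"][130:280,230:380],None,fx=4,fy=4,interpolation=cv2.INTER_CUBIC)
cv2.imwrite("pics/g.png",cv2.convertScaleAbs(b,alpha=1.5))
# tray target: upright, aligned to tray
delta([.5267,-.1357,.20],tilt(0,-17.85))
E
```

```text
[-0.2593  0.3894 -1.6419] [0.4864 0.0666 0.2341]
t 6.9667 tcp [0.4851 0.0668 0.2378] F [-3.8132 -0.1573  1.374 ] w 0.41027564178286346 29.98267621267587 j [  17.5848   27.1353    5.5994  -14.7362 -101.2943   66.3639]
rot [0.055  0.6246 0.1759] shift cm [ 7.6651 19.5495 -0.9282]
```

View pics/g.png

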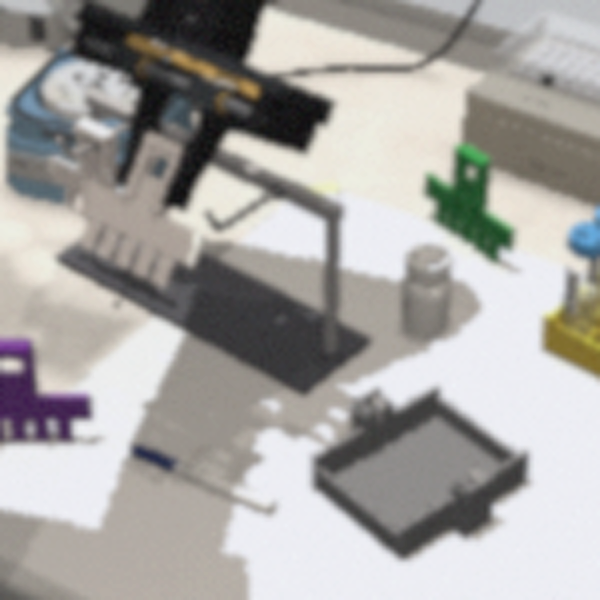

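The broad comb (5 wide teeth at (130,255)) is off the peg, held tilted. The right peg (235,215) is free and the fine comb is still hanging at (95,150). Next I'll move towards the tray and take one enlarged look at it in both views.

Call:
{"op": "arm_command", "data": {
  "deltas": [
    [0, 0, 0, 0, 0, 0, 1],
    [0.009, 0.1, 0.03, 1, 3, -0.8, 1],
    [0.018, 0.2, 0.06, 2, 6, -1.5, 1],
    [0.027, 0.3, 0.09, 2.5, 8, -1.7, 1],
    [0.036, 0.4, 0.12, 3, 10, -2, 1],
    [0.045, 0.5, 0.14, 3, 11, -2, 1],
    [0.055, 0.6, 0.17, 3, 11, -2, 1],
    [0.055, 0.625, 0.176, 3, 11, -2, 1]
  ]
}}

```text
time_s: 7.63
tcp_pos: [0.5059, -0.0482, 0.2315]
ee_rot: [[0.951, -0.31, -0.001], [-0.31, -0.951, -0.002], [-0.0, 0.002, -1.0]]
wrist_force: [-0.6, 0.8, -1.8]
gripper_width: 0.413
gripper_force: 30.0
```

```bash
python3 - <<'E'
from h import *
a=cv2.imread("pics/top0.png")[187:250,332:392]
b=np.mean([capture("scene")["pixels"] for _ in range(4)],0)[222:273,302:368]
A=cv2.resize(a.astype(float),None,fx=6,fy=6,interpolation=cv2.INTER_CUBIC);B=cv2.resize(b,None,fx=6,fy=6,interpolation=cv2.INTER_CUBIC)
o=np.zeros((400,770,3));o[:A.shape[0],:A.shape[1]]=A;o[:B.shape[0],370:370+B.shape[1]]=B*1.5
cv2.imwrite("pics/i.png",np.clip(o*1.2,0,255).astype(np.uint8))
delta([.5267,-.1357,.20],tilt(0,-17.85))
E
```

```text
t 7.8333 tcp [ 0.5085 -0.0471  0.2312] F [ 0.2616 -0.0495 -0.8824] w 0.40871677211322816 29.982329030754045 j [ 12.9529  11.499  -16.1242   0.0134 -62.6484  59.1158]
rot [ 0.0026  0.004  -0.0013] shift cm [4.4732 7.8628 3.1194]
```

View pics/i.png

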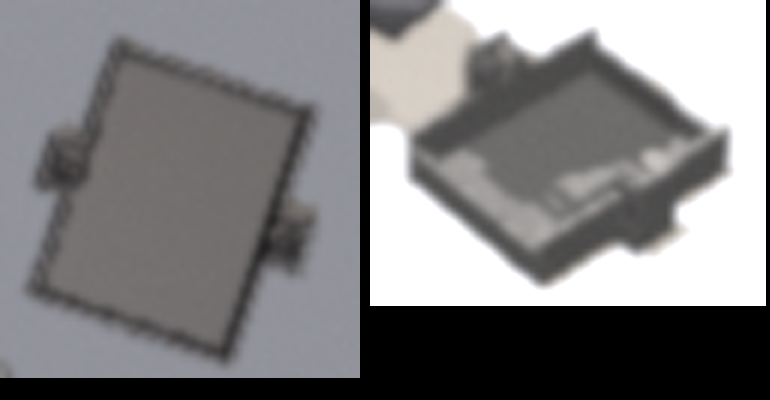

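The top view (left half) shows the tray's outer corners at (118,38), (318,107), (228,365) and (28,292), with post outer ends at (44,152) and (308,246). The scene view (right half) shows the posts at (497,60) and (645,225).

```bash
python3 - <<'E'
from h import *
t=capture("top");s=capture("scene")
f=lambda u,v,z:onz(t,u/6+331.58,v/6+186.58,z)
c=[f(*p) for p in((118,38,.027),(318,107,.027),(228,365,.027),(28,292,.027))]
print("sides",[np.linalg.norm(c[i]-c[i-3]) for i in range(4)],"ctr",np.mean(c,0))
a=f(44,152,.048);b=f(308,246,.048);d=a-b;print("posts",np.linalg.norm(d),(a+b)/2,np.degrees(np.arctan2(d[1],d[0]))-90)
e=c[0]+c[1]-c[2]-c[3];print("yaw from sides",np.degrees(np.arctan2(e[1],e[0])))
O=(a+b)/2;u=d/np.linalg.norm(d);x=np.array([u[1],-u[0],0])
g=lambda P:(proj(s,P)-[301.58,221.58])*6+[370,0]
for y in(.056,-.056):print("post top predicted scene",g([*(O+u*y)[:2],.048]))
for X in(.065,-.065):
  for y in(.051,-.051):print("corner",X,y,g([*(O+x*X+u*y)[:2],.032]))
E
```

```text
sides [np.float64(0.10074913404334476), np.float64(0.13020691119018957), np.float64(0.10098302168069062), np.float64(0.12883958477911603)] ctr [ 0.5252 -0.136   0.027 ]
posts 0.1308845967182472 [ 0.5259 -0.1355  0.048 ] -19.15660373866413
yaw from sides -19.143746050374233
post top predicted scene [496.7598  41.6088]
post top predicted scene [647.8333 158.5627]
corner 0.065 0.051 [595.1573  19.2156]
corner 0.065 -0.051 [732.4356 120.7425]
corner -0.065 0.051 [404.2854 124.0102]
corner -0.065 -0.051 [539.6244 236.62  ]
```

The tray measures 130 x 101 mm and the posts 131 mm over their ends, matching the given sizes. Centre is about (0.526, -0.1355), yaw about -19°. Moving over the tray.

```bash
python3 - <<'E'
from h import *
delta([.525,-.1352,.150],tilt(0,-18.9))
E
```

```text
t 7.9333 tcp [ 0.509  -0.047   0.2309] F [ 0.2531  0.403  -1.541 ] w 0.4101876473960553 29.98228009790182 j [ 12.9456  11.5713 -16.0797   0.0173 -62.6315  59.1044]
rot [0.0028 0.0041 0.0167] shift cm [4.2693 7.8727 8.0896]
```

Call:
{"op": "arm_command", "data": {
  "deltas": [
    [0.003, 0.004, 0.017, 1, 1.8, 0, 1],
    [0.003, 0.004, 0.017, 2.1, 3.9, 0.5, 1],
    [0.003, 0.004, 0.017, 3.2, 5.9, 2, 1],
    [0.003, 0.004, 0.017, 4.0, 7.3, 4, 1],
    [0.003, 0.004, 0.017, 4.25, 7.85, 6, 1],
    [0.003, 0.004, 0.017, 4.25, 7.85, 7.5, 1],
    [0.003, 0.004, 0.017, 4.25, 7.85, 8.1, 1],
    [0.003, 0.004, 0.017, 4.25, 7.85, 8.1, 1]
  ]
}}

```text
time_s: 8.6
tcp_pos: [0.5238, -0.1352, 0.1481]
ee_rot: [[0.946, -0.325, -0.004], [-0.325, -0.946, 0.0], [-0.004, 0.001, -1.0]]
wrist_force: [0.0, -0.5, -0.3]
gripper_width: 0.409
gripper_force: 30.0
```

```bash
python3 - <<'E'
from h import *
delta([.525,-.1352,.108],tilt(0,-18.9))
E
```

```text
t 8.6 tcp [ 0.5238 -0.1352  0.1481] F [ 0.0002 -0.5211 -0.297 ] w 0.4094888355042972 29.982358088018373 j [  2.6941  19.0967 -18.7405  -0.0309 -52.3741  68.3781]
rot [ 0.001   0.0036 -0.0008] shift cm [ 0.1319 -0.0451  4.0138]
```

Call:
{"op": "arm_command", "data": {
  "deltas": [
    [0.001, 0.003, 0, 0.1, 0, 1, 1],
    [0.001, 0.003, 0, 0.1, 0, 2, 1],
    [0.001, 0.003, 0, 0.1, 0, 3, 1],
    [0.001, 0.003, 0, 0.1, 0, 3.7, 1],
    [0.001, 0.003, 0, 0.1, 0, 4, 1],
    [0.001, 0.003, 0, 0.1, 0, 4, 1],
    [0.001, 0.003, 0, 0.1, 0, 4, 1]
  ]
}}

```text
time_s: 9.18
tcp_pos: [0.5255, -0.1354, 0.1104]
ee_rot: [[0.946, -0.324, 0.004], [-0.324, -0.946, -0.0], [0.004, -0.001, -1.0]]
wrist_force: [0.1, -0.4, -1.0]
gripper_width: 0.407
gripper_force: 30.0
```

```bash
python3 - <<'E'
from h import *
delta([.525,-.1352,.091],tilt(0,-18.9))
b=np.mean([capture("scene")["pixels"] for _ in range(4)],0)[190:273,295:375]
cv2.imwrite("pics/k.png",np.clip(cv2.resize(b,None,fx=7,fy=7,interpolation=cv2.INTER_CUBIC)*1.7,0,255).astype(np.uint8))
s=capture("scene");P=sense()["tcp_pos"];R=sense()["ee_rot"]
g=lambda Q:((proj(s,Q)-[294.58,189.58])*7).round()
for y in(.058,-.058):
  for z in(-.0521,-.0281):print("spine end",y,g(P+R[:,1]*y+np.array([0,0,z+0])), "height",P[2]+z)
E
```

```text
t 9.1833 tcp [ 0.5255 -0.1354  0.1104] F [ 0.0698 -0.4211 -1.031 ] w 0.40712534698657205 29.98235792038031 j [  2.6916  21.6908 -21.3134   0.0236 -46.7474  68.3949]
rot [-0.0013 -0.0041  0.    ] shift cm [-0.0583  0.0029  1.9398]
spine end 0.058 [378. 393.] height 0.058693854273175285
spine end 0.058 [382. 350.] height 0.08269385427317529
spine end -0.058 [194. 252.] height 0.058693854273175285
spine end -0.058 [195. 209.] height 0.08269385427317529
```

View pics/k.png

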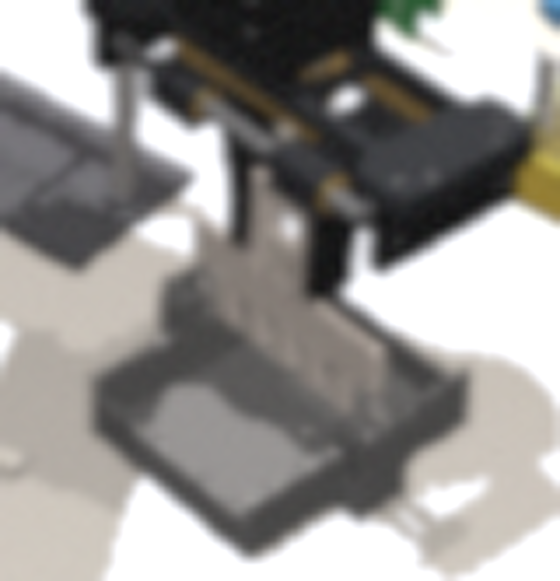

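The comb sits just above both posts. Its near end at (380,400) is over the near post (372,415) and its far end at (195,235) over the far post (180,285). Lowering with force checks.

Call:
{"op": "arm_command", "data": {
  "deltas": [
    [-0.001, -0.002, 0, -0.05, 0, 0.4, 1],
    [-0.001, -0.002, 0, -0.05, 0, 0.8, 1],
    [-0.001, -0.002, 0, -0.05, 0, 1.1, 1],
    [-0.001, -0.002, 0, -0.05, 0, 1.3, 1],
    [-0.001, -0.002, 0, -0.05, 0, 1.3, 1]
  ]
}}

```text
time_s: 9.85
tcp_pos: [0.5244, -0.1352, 0.0965]
ee_rot: [[0.946, -0.324, 0.001], [-0.324, -0.946, -0.0], [0.001, -0.0, -1.0]]
wrist_force: [1.5, -0.0, -0.5]
gripper_width: 0.415
gripper_force: 30.0
```

Call:
{"op": "arm_command", "data": {
  "deltas": [
    [0, 0, 0, 0, 0, 0.2, 1],
    [0, 0, 0, 0, 0, 0.4, 1],
    [0, 0, 0, 0, 0, 0.6, 1],
    [0, 0, 0, 0, 0, 0.6, 1]
  ]
}}

```text
time_s: 10.18
tcp_pos: [0.5245, -0.1352, 0.0909]
ee_rot: [[0.946, -0.324, 0.001], [-0.324, -0.946, -0.0], [0.001, -0.0, -1.0]]
wrist_force: [-1.2, 0.1, -1.6]
gripper_width: 0.409
gripper_force: 30.0
```

Call:
{"op": "arm_command", "data": {
  "deltas": [
    [0, 0, 0, 0, 0, 0.15, 1],
    [0, 0, 0, 0, 0, 0.3, 1],
    [0, 0, 0, 0, 0, 0.45, 1],
    [0, 0, 0, 0, 0, 0.6, 1],
    [0, 0, 0, 0, 0, 0.6, 1],
    [0, 0, 0, 0, 0, 0.6, 1]
  ]
}}

```text
time_s: 10.68
tcp_pos: [0.5245, -0.1352, 0.085]
ee_rot: [[0.946, -0.324, 0.001], [-0.324, -0.946, -0.0], [0.001, -0.0, -1.0]]
wrist_force: [-0.9, -0.2, 0.3]
gripper_width: 0.414
gripper_force: 30.0
```

Call:
{"op": "arm_command", "data": {
  "deltas": [
    [0, 0, 0, 0, 0, 0.15, 1],
    [0, 0, 0, 0, 0, 0.3, 1],
    [0, 0, 0, 0, 0, 0.3, 1],
    [0, 0, 0, 0, 0, 0.3, 1]
  ]
}}

```text
time_s: 11.02
tcp_pos: [0.5245, -0.1352, 0.0821]
ee_rot: [[0.946, -0.324, 0.001], [-0.324, -0.946, -0.0], [0.001, -0.0, -1.0]]
wrist_force: [-2.9, 0.3, 2.4]
gripper_width: 0.41
gripper_force: 30.0
```

```bash
python3 - <<'E'
from h import *
s=sense();print(s["tcp_pos"],s["wrist_force"],s["moment"])
E
```

```text
[ 0.5245 -0.1352  0.0821] [-2.8668  0.2883  2.3878] [0.2154 0.9359 0.1188]
```

Call:
{"op": "arm_command", "data": {
  "deltas": [
    [0, 0, 0, -0.03, 0, 0.1, 1],
    [0, 0, 0, -0.05, 0, 0.2, 1],
    [0, 0, 0, -0.05, 0, 0.25, 1],
    [0, 0, 0, -0.05, 0, 0.25, 1]
  ]
}}

```text
time_s: 11.35
tcp_pos: [0.5245, -0.1351, 0.0799]
ee_rot: [[0.946, -0.324, 0.002], [-0.324, -0.946, -0.0], [0.002, -0.0, -1.0]]
wrist_force: [-2.8, 1.0, 3.4]
gripper_width: 0.411
gripper_force: 30.0
```

Call:
{"op": "arm_command", "data": {
  "deltas": [
    [0, 0, 0, 0, 0, 0.1, 1],
    [0, 0, 0, 0, 0, 0.15, 1],
    [0, 0, 0, 0, 0, 0.15, 1]
  ]
}}

```text
time_s: 11.6
tcp_pos: [0.5245, -0.1352, 0.0797]
ee_rot: [[0.946, -0.324, 0.003], [-0.324, -0.946, -0.0], [0.003, -0.0, -1.0]]
wrist_force: [-6.7, 0.7, 12.4]
gripper_width: 0.413
gripper_force: 30.0
```

Call:
{"op": "arm_command", "data": {
  "deltas": [
    [0, 0, 0, 0, 0, 0.05, 1],
    [0, 0, 0, 0, 0, 0.1, 1],
    [0, 0, 0, 0, 0, 0.1, 1]
  ]
}}

```text
time_s: 11.85
tcp_pos: [0.5246, -0.1352, 0.0796]
ee_rot: [[0.946, -0.324, 0.003], [-0.324, -0.946, -0.001], [0.003, -0.0, -1.0]]
wrist_force: [-7.2, 2.5, 17.1]
gripper_width: 0.409
gripper_force: 30.0
```

```bash
python3 - <<'E'
from h import *
s=sense();print(s["tcp_pos"],s["wrist_force"],s["moment"])
t=[capture(n) for n in("scene",)][0]
# spine profile: column-wise check of spine top edge along the comb, white mask
print(proj(t,[.5245-.0,-.1352,.052]))
E
```

```text
[ 0.5246 -0.1352  0.0796] [-7.2053  2.5488 17.0521] [0.9689 2.4017 0.0522]
[334.7141 237.2407]
```

Hard stop at the expected height (0.0796, against 0.080 expected), with force rising to 17 N. Seated. Relieving the load and releasing.

Call:
{"op": "arm_command", "data": {
  "deltas": [
    [0, 0, 0, 0, 0, -0.1, 1],
    [0, 0, 0, 0, 0, -0.1, 0.3],
    [0, 0, 0, 0, 0, -0.1, -0.2],
    [0, 0, 0, 0, 0, -0.1, -0.6],
    [0, 0, 0, 0, 0, -0.1, -0.6],
    [0, 0, 0, 0, 0, -0.1, -0.6],
    [0, 0, 0, 0, 0, -0.1, -0.6],
    [0, 0, 0, 0, 0, -0.1, -0.6]
  ]
}}

```text
time_s: 12.57
tcp_pos: [0.5246, -0.1351, 0.0781]
ee_rot: [[0.946, -0.324, 0.002], [-0.324, -0.946, -0.0], [0.002, -0.001, -1.0]]
wrist_force: [0.0, 0.6, 0.3]
gripper_width: 0.759
gripper_force: 0.0
```

Call:
{"op": "arm_command", "data": {
  "deltas": [
    [0, 0, 0, 0, 0, -1, -0.6],
    [0, 0, 0, 0, 0, -2.5, -0.6],
    [0, 0, 0, 0, 0, -4.5, -0.6],
    [0, 0, 0, 0, 0, -7, -0.6],
    [0, 0, 0, 0, 0, -10, -0.6],
    [0, 0, 0, 0, 0, -13, -0.6],
    [0, 0, 0, 0, 0, -15, -0.6],
    [0, 0, 0, 0, 0, -15, -0.6]
  ]
}}

```text
time_s: 13.23
tcp_pos: [0.5269, -0.1355, 0.2346]
ee_rot: [[0.946, -0.323, 0.014], [-0.323, -0.946, -0.002], [0.013, -0.003, -1.0]]
wrist_force: [0.1, -1.0, -0.3]
gripper_width: 0.797
gripper_force: 0.0
```

```bash
python3 - <<'E'
from h import *
b=np.mean([capture("scene")["pixels"] for _ in range(4)],0)[200:273,240:375]
cv2.imwrite("pics/m.png",np.clip(cv2.resize(b,None,fx=5.9,fy=5.9,interpolation=cv2.INTER_CUBIC)*1.5,0,255).astype(np.uint8)[:, -480:])
s=capture("scene")
x=np.array([np.cos(np.radians(-18.9)),np.sin(np.radians(-18.9)),0]);y=np.array([-x[1],x[0],0])
g=lambda Q:((proj(s,Q)-[239.58,199.58])*5.9-[796-480,0]).round()
P=np.array([.5245,-.1352,0])
for yy in(.058,-.058,.018,-.018):print(yy,"spine top",g(P+y*yy+[0,0,.052]),"handle top",g(P+y*yy+[0,0,.103]))
print(sense()["wrist_force"],sense()["time_s"],sense()["tcp_pos"])
E
```

```text
0.058 spine top [170. 164.] handle top [173.  88.]
-0.058 spine top [325. 283.] handle top [332. 205.]
0.018 spine top [221. 204.] handle top [226. 127.]
-0.018 spine top [270. 241.] handle top [275. 163.]
[-0.1652  0.6681 -0.2816] 13.4833 [ 0.5233 -0.135   0.2272]
```

View pics/m.png

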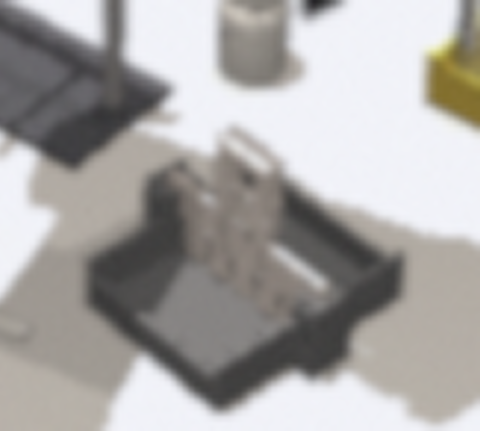

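The comb stands level in both slots, with both spine ends equally low at (175,172) and (325,288). To be sure it's home, I'll touch the handle top (expected height 103 mm) with closed fingertips and press lightly.

Call:
{"op": "arm_command", "data": {
  "deltas": [
    [0, 0, 0, 0, 0, 0, 1],
    [0, 0, 0, 0, 0, 1, 1],
    [0, 0, 0, 0, 0, 2, 1],
    [0, 0, 0, 0, 0, 3, 1],
    [0, 0, 0, 0, 0, 4, 1],
    [0, 0, 0, 0, 0, 5, 1],
    [0, 0, 0, 0, 0, 6, 1],
    [0, 0, 0, 0, 0, 7, 1]
  ]
}}

```text
time_s: 14.15
tcp_pos: [0.5241, -0.1351, 0.157]
ee_rot: [[0.946, -0.324, 0.001], [-0.324, -0.946, -0.0], [0.001, -0.0, -1.0]]
wrist_force: [-0.2, -0.1, -0.1]
gripper_width: 0.278
gripper_force: 0.0
```

Call:
{"op": "arm_command", "data": {
  "deltas": [
    [0, 0, 0, 0, 0, 0.5, 1],
    [0, 0, 0, 0, 0, 1, 1],
    [0, 0, 0, 0, 0, 1.5, 1],
    [0, 0, 0, 0, 0, 2, 1],
    [0, 0, 0, 0, 0, 2, 1],
    [0, 0, 0, 0, 0, 2, 1],
    [0, 0, 0, 0, 0, 2, 1],
    [0, 0, 0, 0, 0, 2, 1]
  ]
}}

```text
time_s: 14.82
tcp_pos: [0.5246, -0.1351, 0.1388]
ee_rot: [[0.946, -0.324, 0.003], [-0.324, -0.946, -0.0], [0.003, -0.001, -1.0]]
wrist_force: [0.1, -0.0, -0.1]
gripper_width: 0.004
gripper_force: 0.0
```

Call:
{"op": "arm_command", "data": {
  "deltas": [
    [0, 0, 0, 0, 0, 0.5, 1],
    [0, 0, 0, 0, 0, 1, 1],
    [0, 0, 0, 0, 0, 1.3, 1],
    [0, 0, 0, 0, 0, 1.5, 1],
    [0, 0, 0, 0, 0, 1.5, 1]
  ]
}}

```text
time_s: 15.23
tcp_pos: [0.5242, -0.1351, 0.1228]
ee_rot: [[0.946, -0.324, 0.001], [-0.324, -0.946, -0.0], [0.001, -0.0, -1.0]]
wrist_force: [0.0, -0.5, 0.3]
gripper_width: 0.006
gripper_force: 0.0
```

Call:
{"op": "arm_command", "data": {
  "deltas": [
    [0, 0, 0, 0, 0, 0.08, 1],
    [0, 0, 0, 0, 0, 0.15, 1],
    [0, 0, 0, 0, 0, 0.2, 1],
    [0, 0, 0, 0, 0, 0.2, 1]
  ]
}}

```text
time_s: 15.57
tcp_pos: [0.5252, -0.1353, 0.1224]
ee_rot: [[0.946, -0.324, 0.004], [-0.324, -0.946, -0.001], [0.004, -0.001, -1.0]]
wrist_force: [0.4, -0.1, 5.2]
gripper_width: 0.006
gripper_force: 2.5
```

Call:
{"op": "arm_command", "data": {
  "deltas": [
    [0, 0, 0, 0, 0, 0.1, 1],
    [0, 0, 0, 0, 0, 0.2, 1],
    [0, 0, 0, 0, 0, 0.25, 1],
    [0, 0, 0, 0, 0, 0.25, 1]
  ]
}}

```text
time_s: 15.9
tcp_pos: [0.527, -0.1359, 0.1223]
ee_rot: [[0.947, -0.322, 0.009], [-0.322, -0.947, -0.002], [0.009, -0.001, -1.0]]
wrist_force: [-1.2, -1.4, 13.8]
gripper_width: 0.004
gripper_force: 6.6
```

The top is rigid at 103 mm under 14 N, so the comb is home. Retreating.

Call:
{"op": "arm_command", "data": {
  "deltas": [
    [0, 0, 0, -0.1, 0, -0.5, 1],
    [0, 0, 0, -0.1, 0, -2, 1],
    [0, 0, 0, -0.1, 0, -4, 1],
    [0, 0, 0, -0.1, 0, -7, 1],
    [0, 0, 0, -0.1, 0, -10, 1],
    [0, 0, 0, -0.1, 0, -12, 1],
    [0, 0, 0, -0.1, 0, -12, 1],
    [0, 0, 0, -0.1, 0, -12, 1]
  ]
}}

```text
time_s: 16.57
tcp_pos: [0.5233, -0.1345, 0.2398]
ee_rot: [[0.946, -0.324, 0.005], [-0.324, -0.946, 0.001], [0.004, -0.002, -1.0]]
wrist_force: [-0.5, 0.2, -0.7]
gripper_width: 0.007
gripper_force: 0.0
```

```bash
python3 - <<'E'
from h import *
a=capture("scene")["pixels"][200:273,295:375].astype(float)
# compare with earlier seated view
print(sense()["wrist_force"],sense()["tcp_pos"])
m=cv2.imread("pics/m.png");b=cv2.resize(capture("scene")["pixels"][200:273,240:375].astype(float),None,fx=5.9,fy=5.9,interpolation=cv2.INTER_CUBIC)*1.5
d=np.abs(np.clip(b,0,255)[:,-480:]-m)[100:330,140:350].mean();print("diff in comb area",d)
print(finish_job())
E
```

```text
[-0.3568  0.2129 -0.0152] [ 0.5226 -0.1345  0.2384]
diff in comb area 3.926187478651027
the job is handed in; nothing more can be done
None
```

The broad comb is off its peg and standing, teeth down, in both tray slots; it was pressed to a hard stop at the expected seated height and released, the fine comb was left on its peg, and the job was handed in at about 17 s.

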